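# Load the nipping press and close it one turn

### The job

A mounted drawing lies between two plywood pressing boards, part-way into the small bench press: with the fingertips push this flat pack straight in until it is centred under the platen, sticking out equally on the two open sides of the press. Then push the hand wheel clockwise, seen from above, by its upright handle through exactly one full turn, so that the platen comes down to just above the boards without squeezing them, and draw back clear. Only push: pick nothing up, and leave the things standing round the press where they are.

Things in the scene. Friction and masses are not known exactly. Their poses are not given: they have to be found in the camera images.
- bed (a point): Centre of the bed's top face, 35 mm above the table, below the screw. Fixed cast-iron press: bed 300 (x) by 340 mm (y); uprights at y = +-146 mm, 260 mm clear between; the crossbar over the bed ends 183 mm above the table. Open on its -x and +x sides. Its x axis is level and points the way the pack goes in; z is up.
- platen: Iron pressing plate, 220 (x) by 230 mm (y), 18 mm thick, level, axes as the bed's. Origin: centre of its underside, at the start 37 mm above the bed and 11 mm above the pack. It comes down 10 mm for each clockwise turn of the wheel: 1 mm above the pack after exactly one turn.
- pack: Loose rigid slab (two plywood boards, drawing between): 320 mm long (x), 200 wide (y), 26 thick, 0.6 to 0.95 kg, flat on the bed, slides at 3 to 10 N. Origin: centre of its underside. Starts 75 to 115 mm short of the bed's centre (bed's -x side), x axis within 3 degrees of the bed's. When centred its pushed end stands 50 mm out from the platen, 10 from the bed, 70 from the wheel's rim.
- wheel (a joint): Hand wheel on top of the press screw: angle turned from how it is found at the start (0), rad, growing clockwise as seen from above; one full turn is 6.283. It turns stiffly (about 3 N at the handle) and stays where it is left. The wheel goes down with the screw, 10 mm a turn. Nothing stands above it.
- hub (a point): Top of the hub of the wheel, on the vertical axis of the screw, about 230 mm above the table. The level rim, of steel bar 17 mm thick, has a mean radius of 80 mm and three spokes; the top of the rim is about 6 mm below this point.
- handle (a point): Middle of the upright wooden handle that stands on the rim at the end of one spoke, 80 mm from the axis: a round grip 25 mm in diameter and 64 mm tall, reaching from 34 mm below this point (the rim) to 30 mm above it. It starts in any direction from the hub except over the end of the pack that is pushed.
- pot: Bystander: squat dark earthenware bowl, 144 mm across, 96 mm high; origin at the centre of its foot. Leave alone.
- vase: Bystander: dark earthenware flask, 92 mm across, 150 mm high; origin at the centre of its foot. Leave alone.
- tape: Bystander: roll of brown paper tape lying flat, 100 mm across, 48 mm high, beside the pack; origin under its centre. Leave alone.
- brush: Bystander: brush lying flat on the table beside the pack, lower than 30 mm. Leave alone.
- jar: Bystander: paste jar with a lid, 66 mm across, 85 mm high, beyond the press; origin under its centre. Leave alone.
- weight: Bystander: round iron weight with a knob, 68 mm across, 74 mm high, beyond the press; origin under its centre. Leave alone.
- carton: Bystander: small cardboard finds box with its lid on, 124 by 94 by 57 mm; origin under its centre. Leave alone.

How it is judged:
On the way, in this order (a step that is already met when the one before it is completed fails the run):
1. the pack lies centred on the bed while the wheel has not yet been turned (x of pack in the frame of bed between -0.015 and 0.015 m and value of joint wheel between -0.4 and 0.4 rad), for 0.2 s.
2. the wheel is past half a turn clockwise (value of joint wheel above 3.3 rad).
At the end, for the whole second after the job is handed in: The wheel is at rest one turn clockwise from its start (6.283 +- 0.25 rad); the pack lies flat on the bed, centred within 15 mm along the way it is pushed and 25 mm across, square within 8 degrees; the platen stands just above it, 25.5 to 29 mm over the bed, not pressing on it (value of joint wheel between 6.033 and 6.533 rad and velocity of joint wheel between -0.05 and 0.05 rad/s and x of pack in the frame of bed between -0.015 and 0.015 m and y of pack in the frame of bed between -0.025 and 0.025 m and angle between the x axis of pack and the x axis of bed, either way round below 0.14 rad and z of pack in the frame of bed between -0.004 and 0.004 m and z of platen in the frame of bed between 0.0255 and 0.029 m and contact force between platen and pack below 2 N); the robot touches nothing.
It fails at once if the wheel is wound more than 0.5 rad past one turn, or more than 0.5 rad the wrong way (value of joint wheel above 6.783 rad or value of joint wheel below -0.5 rad).
It fails at once if the pack is lifted or tipped off the bed (z of pack in the frame of bed above 0.008 m or angle between pack's own z axis and vertical above 0.1 rad).
It fails at once if the pack is pushed right through, more than 40 mm past the centre (x of pack in the frame of bed above 0.04 m).
It fails at once if the platen squeezes the pack (contact force between platen and pack above 15 N).
It fails at once if a thing standing round the press is moved more than 20 mm or lifted (distance of any of pot, vase, tape, brush, jar, weight, carton from where it was at the start of the episode above 0.02 m).
It also fails if it takes over 69 s, if anything falls off the work surface, if the arm or the gripper's body presses on something with over 40 N, if the wrist force passes 120 N, or if a joint passes its speed limit or range.

### The arm

A 6-joint arm with a two-finger parallel gripper is mounted at the origin on the work surface. World frame = base frame: x ahead of the robot, y to its left, z up, the work surface at z = 0. Lengths are in m, angles in rad, forces in N, time in s.
With the tool pointing down it reaches from about 0.3 to 0.775 m from the base axis. Payload 14.6 kg.
Tool frame: the origin (TCP) lies midway between the tips of the shut fingers; the grasp point (between the pads) lies 19 mm behind it (ctrl.grip_depth is the distance from the TCP to the grasp point, in m); z points along the fingers, x is the direction in which the jaws open and shut, and the axes are right-handed (so a half turn about z gives the same grasp; the last joint's range is limited). The gripper opens to 94 mm and grips with 3 to 60 N. Pads are 16 mm wide; open, the fingers measure 119 mm over their backs; the gripper's body (75 mm by 177 mm) begins 78 mm behind the grasp point.
Start: joints at [1.23, 0.3, 1.521, -0, 1.321, -0.067], TCP at [0.149, 0.53, 0.184] pointing down, gripper open.
Joint ranges: [-3.03, 3.03], [-0.79, 2.21], [0.23, 2.52], [-1.04, 4.18], [0, 3.07], [-2.55, 2.55]. Speed limits (rad/s): [2.22, 2.22, 2.57, 3.14, 3.14, 3.14].

### API

Orientations are given as [roll, pitch, yaw] about the fixed x, y, z axes, in that order (R = Rz(yaw) Ry(pitch) Rx(roll)).
In Python, from station import ctrl gives the robot as it stands.
- The arm moves only by the tool play_rows, never from a script. Its argument "steps" is a list that holds one entry, the list of rows, each a list of 7 numbers: the shift along the tool's x, y, z in cm, then the turn, a rotation vector about the tool's x, y, z in rad, then the opening, from 0 (shut) to 1 (fully open). In form: [[[x, y, z, ax, ay, az, hand], ...]]. A call has 1 to 20 rows; each row is the pose to reach, as a shift and turn from the pose measured when the call began, along the tool's axes at that moment; what a row does not reach only later rows make up. A row lasts 1/12 s, in which the tool goes at most 41.7 mm and 7.16 degrees, less where a joint would pass 70% of its speed; a pose out of reach is approached as far as the arm can. A call with a gripper value outside its range is refused whole. The fingers move at their own pace and stop on an object; "force" is the grip in N (left out, the last holds). Time passes only in rows, so rows that repeat a pose let the fingers close. It gives the time, the measured TCP pose, the force and the opening at its end, in the units of the state.
- ctrl.get_obs(): the state, without advancing time (a new reading comes with each control period).
- ctrl.camera(name): name is "scene" or "top"; returns a dict with "frame" (420x560x3 uint8, blue, green, red), "fovy" (degrees; the focal length in pixels is half the picture's height over the tangent of half this angle, whatever the lens; pixels are square), "cx", "cy" (the principal point, pixels), "D" ([k1, k2, p1, p2, k3] as OpenCV has them; the pictures are not rectified), "world_to_cam" (4x4, takes a point from world to camera coordinates). Camera axes: x right, y up, looking along -z (the intrinsics and any distortion apply to the point x, -y, -z); pixel columns grow to the right and rows downward; lengths in m; the calibration is good to about 2 mm. A picture is of the moment at which its call begins. There is no depth.
- ctrl.hand_in(): hands the job in, once; it reports no verdict.
The state is a dict: "time_s": time; "qpos": joint angles; "joint_vel": joint speeds; "tau": joint torques, N m; "ee_pos": TCP position; "eef_rot": TCP orientation; "force": force on the tool from outside, world axes, zero at the start; "moment": the same for the moment, N m; "grip_width": finger opening in m.
Only numpy, scipy, OpenCV 4.12 (cv2) and the standard library are available. Lean on these libraries where they do the work, as an engineer would, in place of code of your own. Each camera call takes 0.05 s, during which the arm holds its last target. There are 200 camera calls.

## Working session

There is one attempt and no reset: what is moved stays moved. The work goes in short steps, Python scripts to look and compute and a tool call to move; the robot and the scene stay as the last step left them, time stands still between calls to the robot, and variables do not carry over. Pictures are saved under pics/ and viewed, about 8 in all and at most 12, crops included, and the job is handed in when it is done.

Besides the shell and the picture viewer there is one more tool, called as name([rows], argument=value, ...), one row to a line, values as JSON. play_rows: Moves the arm, as the interface text tells. Its arguments: {"type":"object","properties":{"steps":{"type":"array"},"force":{"type":"number"}},"required":["steps"]}

```bash
mkdir -p pics; cat > h.py <<'E'
import numpy as np, cv2
from station import ctrl
def K(c):
    f=210/np.tan(np.radians(c["fovy"])/2)
    return np.array([[f,0,c["cx"]],[0,f,c["cy"]],[0,0,1]])
def ray(c,uv):
    p=cv2.undistortPoints(np.array([[uv]],float),K(c),np.array(c["D"],float))[0,0]
    T=np.array(c["world_to_cam"]);R=T[:3,:3]
    d=R.T@np.array([p[0],-p[1],-1]);o=-R.T@T[:3,3]
    return o,d
def at(c,uv,z):
    o,d=ray(c,uv);return o+d*(z-o[2])/d[2]
def proj(c,P):
    T=np.array(c["world_to_cam"]);X=np.atleast_2d(P)@T[:3,:3].T+T[:3,3]
    X=X*[1,-1,-1]
    return cv2.projectPoints(X,np.zeros(3),np.zeros(3),K(c),np.array(c["D"],float))[0][:,0]
def tri(c1,u1,c2,u2):
    o1,d1=ray(c1,u1);o2,d2=ray(c2,u2)
    A=np.stack([d1,-d2],1);s=np.linalg.lstsq(A,o2-o1,rcond=None)[0]
    a,b=o1+d1*s[0],o2+d2*s[1];return (a+b)/2,np.linalg.norm(a-b)
E
python3 - <<'E'
from h import *
import pickle
cs={n:ctrl.camera(n) for n in("scene","top")}
pickle.dump(cs,open('c0.pkl','wb'))
for n,c in cs.items():
    cv2.imwrite(f'pics/{n}0.png',cv2.resize(c["frame"],(800,600),interpolation=cv2.INTER_CUBIC))
    T=np.array(c["world_to_cam"]);print(n,c["fovy"],c["cx"],c["cy"],c["D"],-T[:3,:3].T@T[:3,3])
o=ctrl.get_obs();print(o)
E
```

```text
scene 49.18845741066663 280.94488255667767 211.67402123784905 [-0.07925509  0.          0.          0.          0.        ] [1.64427909 0.04728493 0.87633468]
top 53.42831348913072 275.8095558200903 210.39316298867857 [-0.05495993  0.          0.          0.          0.        ] [0.30562548 0.04662192 1.42774864]
{'time_s': 0.1, 'qpos': array([ 1.23040805e+00,  3.00400282e-01,  1.52147982e+00, -4.10413738e-05,
        1.32070666e+00, -6.65986321e-02]), 'joint_vel': array([ 0.00063459, -0.00296265, -0.00185767,  0.00031308, -0.00221587,
       -0.00107436]), 'tau': array([-1.91431727e-04, -5.32642686e+01, -3.53281975e+01,  7.08428957e-02,
        2.35204987e-02, -1.04131368e-05]), 'ee_pos': array([0.14864206, 0.52928109, 0.18396802]), 'eef_rot': array([-3.14156616e+00,  9.94548062e-04,  1.29701688e+00]), 'force': array([ 0.31070442, -0.19314727, -0.38210747]), 'moment': array([-0.00346754,  0.02202477, -0.00022445]), 'grip_width': 0.09399039437639026}
```

View pics/scene0.png

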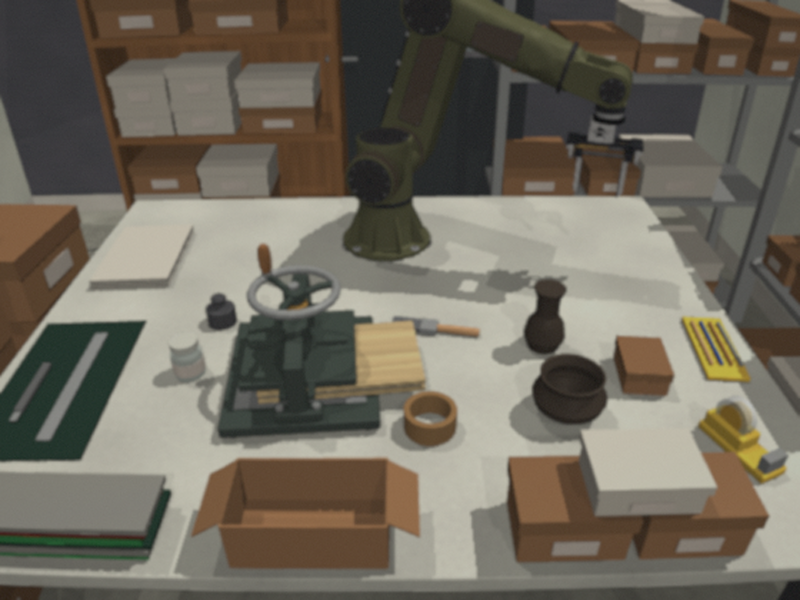

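View pics/top0.png

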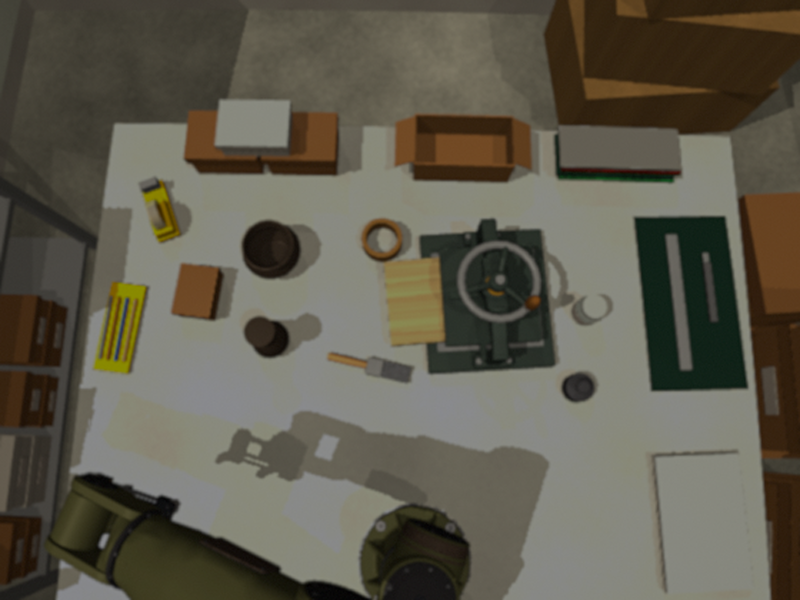

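The top view shows the press at about (490,300), with the pack end on its left at x≈385–445 (800 px scale). The handle is at the lower right (533,302) and the hub at (500,280). In the picture up is world +x and left is +y, so the pack goes toward −y. I'll enlarge both views to read pixels.

```bash
python3 - <<'E'
from h import *
import pickle
cs=pickle.load(open('c0.pkl','rb'))
def crop(c,x0,y0,w,h,s,fn):
    im=cv2.resize(c["frame"][y0:y0+h,x0:x0+w],None,fx=s,fy=s,interpolation=cv2.INTER_CUBIC)
    im=cv2.convertScaleAbs(im,alpha=1.5,beta=15)
    for k in range(0,w,10):
        cv2.line(im,(k*s,0),(k*s,8 if k%20 else 14),(0,0,255),1)
        if k%20==0: cv2.putText(im,str(x0+k),(k*s+2,12),0,.35,(0,0,255))
    for k in range(0,h,10):
        cv2.line(im,(0,k*s),(8 if k%20 else 14,k*s),(0,0,255),1)
        if k%20==0: cv2.putText(im,str(y0+k),(14,k*s+4),0,.35,(0,0,255))
    cv2.imwrite(fn,im)
crop(cs["top"],220,145,200,140,4,'pics/tc.png')
crop(cs["scene"],140,160,200,150,4,'pics/sc.png')
E
```

```text
(no output)
```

View pics/tc.png

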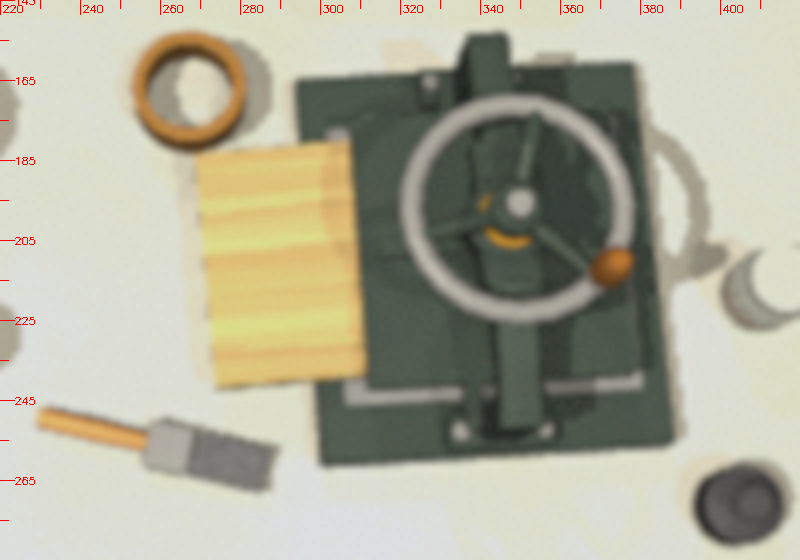

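View pics/sc.png

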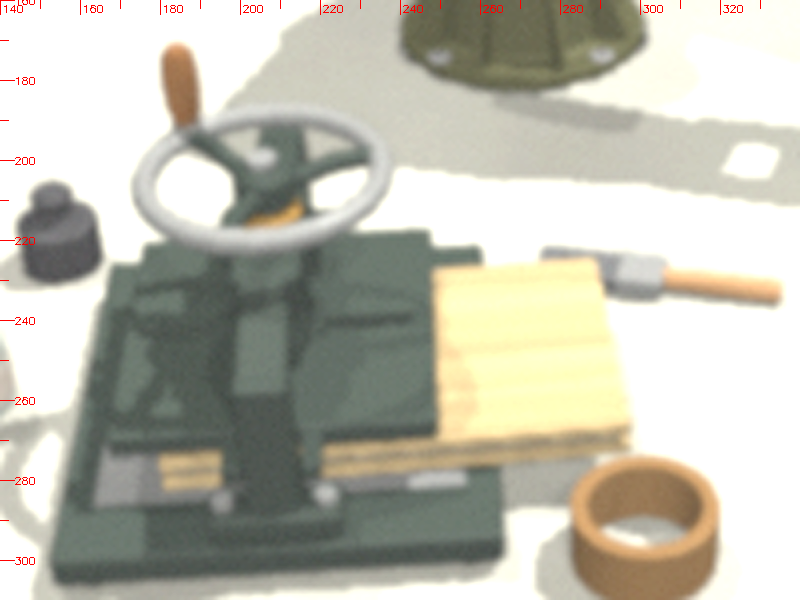

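Top crop: bed corners at (294,165), (378.5,161), (387.5,256) and (300,261). Pack end corners are at (269,183) and (274,242), hub at (350,195.5) and handle top at about (373,211). Scene crop: hub at (205.5,198.5), handle from (182,171) down to (186,191), pack end corners at (287,225) and (297,268).

```bash
python3 - <<'E'
from h import *
import pickle
cs=pickle.load(open('c0.pkl','rb'));t=cs["top"];s=cs["scene"]
np.set_printoptions(precision=4,suppress=True)
B=[at(t,u,.035) for u in[(294,165),(378.5,161),(387.5,256),(300,261)]]
for b in B:print('bed',b)
print('c',np.mean(B,0))
d1=(B[1]-B[0]+B[2]-B[3]);print('ang x',np.degrees(np.arctan2(d1[1],d1[0])), np.linalg.norm(d1)/2)
d2=(B[0]-B[3]+B[1]-B[2]);print('ang y',np.degrees(np.arctan2(d2[1],d2[0])),np.linalg.norm(d2)/2)
h=tri(t,(350,195.5),s,(205.5,198.5));print('hub',h, at(t,(350,195.5),.23))
P=[at(t,u,.061) for u in[(269,183),(274,242)]];print('pack',P,np.linalg.norm(P[0]-P[1]))
Ps=[at(s,u,.061) for u in[(287,225),(297.5,267)]];print('packs',Ps)
print('handle top',tri(t,(374,210),s,(182,171.5)),at(t,(373,211),.288),at(s,(182,171.5),.288))
for n,u,z in[('tape',(267,167),.048),('tapeL',(253.5,167),.048),('brushtip',(288,262),.015),('brushtop',(289,256),.015),('brushend',(229,248),.01),('weight',(405,271),.074),('jar',(410,216),.06)]:print(n,at(t,u,z))
E
```

```text
bed [ 0.7573 -0.0003  0.035 ]
bed [ 0.7795 -0.2963  0.035 ]
bed [ 0.4473 -0.3181  0.035 ]
bed [ 0.4241 -0.0255  0.035 ]
c [ 0.602  -0.1601  0.035 ]
ang x -85.59237306439672 0.29521295295242683
ang y 4.047883215558882 0.3335431089923047
hub (array([ 0.6039, -0.1593,  0.2291]), np.float64(0.003105557515406924)) [ 0.6039 -0.1607  0.23  ]
pack [array([0.683 , 0.0844, 0.061 ]), array([0.4822, 0.0623, 0.061 ])] 0.20197885987574715
packs [array([0.4918, 0.0618, 0.061 ]), array([0.6898, 0.0879, 0.061 ])]
handle top (array([ 0.551 , -0.2214,  0.2823]), np.float64(0.005056159469002831)) [ 0.5464 -0.2147  0.288 ] [ 0.5606 -0.2215  0.288 ]
tape [0.7437 0.0933 0.048 ]
tapeL [0.7426 0.1399 0.048 ]
brushtip [0.4214 0.0139 0.015 ]
brushtop [0.4418 0.0109 0.015 ]
brushend [0.4644 0.2158 0.01  ]
weight [ 0.396  -0.3637  0.074 ]
jar [ 0.5805 -0.3913  0.06  ]
```

```bash
cat >> h.py <<'E'
C=np.array([.603,-.160]);A=np.radians(-85.8)
ex=np.array([np.cos(A),np.sin(A)]);ey=np.array([-ex[1],ex[0]])
def bed(x,y): return C+x*ex+y*ey
def tobed(p): d=np.array(p[:2])-C; return np.array([d@ex,d@ey])
def row(P,yaw,o=None):
    o=o or ctrl.get_obs();from scipy.spatial.transform import Rotation as Ro
    R=Ro.from_euler('xyz',o['eef_rot']);G=Ro.from_euler('xyz',[np.pi,0,yaw])
    return np.round(np.r_[R.inv().apply(np.array(P)-o['ee_pos'])*100,(R.inv()*G).as_rotvec()],3)
E
python3 - <<'E'
from h import *
y=np.radians(4.2)
for P in[(*bed(-.29,.003),.2),(*bed(-.29,.003),.047)]:print(P,row(P,y))
E
```

```text
(np.float64(0.5847528662646602), np.float64(0.1294409129864757), 0.2) [-2.6705e+01  5.2797e+01 -1.5780e+00  1.0000e-03  1.0000e-03  1.2240e+00]
(np.float64(0.5847528662646602), np.float64(0.1294409129864757), 0.047) [-2.6690e+01  5.2798e+01  1.3722e+01  1.0000e-03  1.0000e-03  1.2240e+00]
```

play_rows([
  [[0,0,-3,0,0,0,1],[-26.7,52.8,-3,0,0,1.224,1],[-26.7,52.8,-3,0,0,1.224,1],[-26.7,52.8,-3,0,0,1.224,1],[-26.7,52.8,-3,0,0,1.224,1],[-26.7,52.8,-3,0,0,1.224,1],[-26.7,52.8,-3,0,0,1.224,1],[-26.7,52.8,-3,0,0,1.224,1],[-26.7,52.8,-3,0,0,1.224,1],[-26.7,52.8,-3,0,0,1.224,1],[-26.7,52.8,-3,0,0,1.224,1],[-26.7,52.8,-3,0,0,1.224,1],[-26.7,52.8,-3,0,0,1.224,1],[-26.7,52.8,-3,0,0,1.224,1],[-26.7,52.8,-3,0,0,1.224,1],[-26.7,52.8,-3,0,0,1.224,1],[-26.7,52.8,-3,0,0,1.224,1],[-26.7,52.8,-3,0,0,1.224,1]],
])

```text
time_s: 1.6
ee_pos: [0.5843, 0.1297, 0.2136]
eef_rot: [3.141, 0.002, 0.072]
force: [-0.4, -0.1, 0.6]
grip_width: 0.094
```

```bash
python3 - <<'E'
from h import *
o=ctrl.get_obs();print(o['ee_pos'],o['eef_rot'],tobed(o['ee_pos']),o['qpos'])
print(row((*bed(-.29,.003),.047),np.radians(4.2)))
E
```

```text
[0.58429722 0.12972761 0.21363853] [3.14080933e+00 1.54771973e-03 7.24685678e-02] [-0.29031929  0.00256657] [ 1.57607676e-01  3.91119324e-01  1.33146093e+00 -6.56261931e-04
  1.42062116e+00  8.52372081e-02]
[ 6.9000e-02  1.9000e-02  1.6664e+01  1.0000e-03  2.0000e-03 -1.0000e-03]
```

play_rows([
  [[0,0,4,0,0,0,1],[0,0,8,0,0,0,1],[0,0,12,0,0,0,1],[0,0,15,0,0,0,1],[0,0,16.6,0,0,0,1],[0,0,16.6,0,0,0,1],[0,1,16.6,0,0,0,1],[0,2,16.6,0,0,0,1],[0,3,16.6,0,0,0,1],[0,3,16.6,0,0,0,1]],
])

```text
time_s: 2.43
ee_pos: [0.587, 0.0977, 0.0492]
eef_rot: [3.141, -0.001, 0.071]
force: [0.7, -0.0, 0.8]
grip_width: 0.094
```

play_rows([
  [[0,0.5,0,0,0,0,1],[0,1.0,0,0,0,0,1],[0,1.5,0,0,0,0,1],[0,2.0,0,0,0,0,1],[0,2.5,0,0,0,0,1]],
])

```text
time_s: 2.85
ee_pos: [0.5888, 0.0723, 0.0492]
eef_rot: [3.141, -0.001, 0.071]
force: [0.7, -0.1, -0.1]
grip_width: 0.0939
```

play_rows([
  [[0,0.4,0,0,0,0,1],[0,0.8,0,0,0,0,1],[0,1.2,0,0,0,0,1]],
])

```text
time_s: 3.1
ee_pos: [0.5896, 0.0599, 0.0492]
eef_rot: [3.141, -0.001, 0.071]
force: [-0.6, -0.2, 0.0]
grip_width: 0.0942
```

```bash
cat >> h.py <<'E'
def crop(c,x0,y0,w,h,s,fn):
    im=cv2.resize(c["frame"][y0:y0+h,x0:x0+w],None,fx=s,fy=s,interpolation=cv2.INTER_CUBIC)
    im=cv2.convertScaleAbs(im,alpha=1.5,beta=15)
    for k in range(0,w,10):
        cv2.line(im,(k*s,0),(k*s,8 if k%20 else 14),(0,0,255),1)
        if k%20==0: cv2.putText(im,str(x0+k),(k*s+2,12),0,.35,(0,0,255))
    for k in range(0,h,10):
        cv2.line(im,(0,k*s),(8 if k%20 else 14,k*s),(0,0,255),1)
        if k%20==0: cv2.putText(im,str(y0+k),(14,k*s+4),0,.35,(0,0,255))
    return im
E
python3 - <<'E'
from h import *
s=ctrl.camera("scene");t=ctrl.camera("top")
im=np.hstack([crop(s,215,190,100,120,4,0),crop(t,215,140,100,120,4,0)])
cv2.imwrite('pics/c2.png',im)
o=ctrl.get_obs();print(o['ee_pos'],tobed(o['ee_pos']),o['force'])
E
```

```text
[0.58968103 0.05974488 0.04922513] [-0.22013021  0.00281051] [ 0.1930016   0.02159622 -0.16979902]
```

View pics/c2.png

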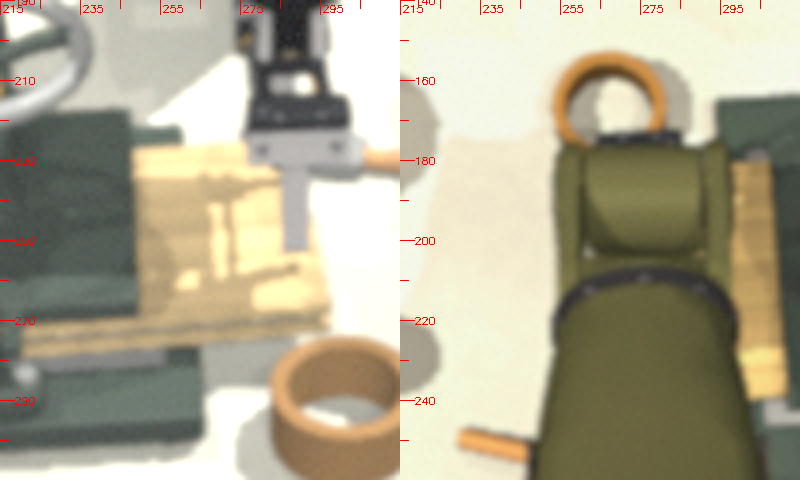

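The fingertip at scene (285,252) appears to be hovering over the pack, whose end is still at (297,270). I'll check the tip height, since open fingers may sit higher than the TCP.

```bash
python3 - <<'E'
from h import *
s=ctrl.camera("scene")
o=ctrl.get_obs();p=o['ee_pos'];x=p+np.array([.997,.071,0])*.053
for z in(.049,.055,.06,.065,.07,.08):print(z,proj(s,[x[0],x[1],z]),proj(s,[p[0],p[1],z]))
for z in(.061,.065,.07):print(z,at(s,(285,252),z))
E
```

```text
0.049 [[288.40344748 259.35532957]] [[286.84351074 247.77298141]]
0.055 [[288.40799201 257.70371304]] [[286.84384659 246.14529722]]
0.06 [[288.41178556 256.32063036]] [[286.84411866 244.7825253 ]]
0.065 [[288.41558491 254.93138726]] [[286.84438355 243.41393049]]
0.07 [[288.41939001 253.53594867]] [[286.84464116 242.03948123]]
0.08 [[288.42701728 250.72634369]] [[286.84513411 239.27289243]]
0.061 [0.62429546 0.0544537  0.061     ]
0.065 [0.62929946 0.05441853 0.065     ]
0.07 [0.63555446 0.05437457 0.07      ]
```

Open fingertips sit about 25 mm above the TCP because the gripper swings on an arc. I'll back out and half close, which brings the tips lower.

play_rows([
  [[0,0,-2,0,0,0,1],[0,-3,-2,0,0,0,1],[0,-7,-2,0,0,0,1],[0,-7,-2,0,0,0,0.5],[0,-7,-2,0,0,0,0.5],[0,-7,-2,0,0,0,0.5],[0,-7,0,0,0,0,0.5],[0,-7,0.5,0,0,0,0.5],[0,-7,0.5,0,0,0,0.5],[0,-5,0.5,0,0,0,0.5],[0,-4,0.5,0,0,0,0.5],[0,-3.5,0.5,0,0,0,0.5],[0,-3,0.5,0,0,0,0.5],[0,-2.6,0.5,0,0,0,0.5]],
])

```text
time_s: 4.42
ee_pos: [0.588, 0.0856, 0.0446]
eef_rot: [3.141, -0.001, 0.07]
force: [0.6, -0.1, -0.3]
grip_width: 0.0469
```

play_rows([
  [[0,0.3,0,0,0,0,0.5],[0,0.6,0,0,0,0,0.5]],
])

```text
time_s: 4.58
ee_pos: [0.5885, 0.0795, 0.0447]
eef_rot: [3.141, -0.001, 0.07]
force: [-0.4, 0.4, 0.5]
grip_width: 0.0469
```

play_rows([
  [[0,0.4,0,0,0,0,0.5],[0,0.7,0,0,0,0,0.5]],
])

```text
time_s: 4.75
ee_pos: [0.589, 0.0723, 0.0448]
eef_rot: [3.141, -0.001, 0.07]
force: [0.2, 0.3, -0.1]
grip_width: 0.0469
```

```bash
python3 - <<'E'
from h import *
s=ctrl.camera("scene")
cv2.imwrite('pics/c3.png',crop(s,215,190,100,100,6,0))
E
```

```text
(no output)
```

View pics/c3.png

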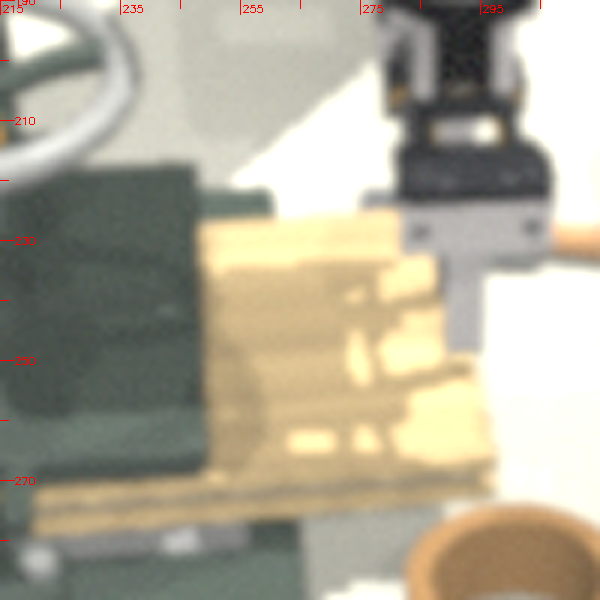

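```bash
python3 - <<'E'
from h import *
s=ctrl.camera("scene")
o=ctrl.get_obs();p=o['ee_pos'];print(p,o['grip_width'])
for off in(.0235,.03,.036):
  x=p+np.array([.997,.071,0])*off
  print(off,[(z,proj(s,[x[0],x[1],z]).round(1).tolist()) for z in(.045,.055,.065)])
for n,u in[('tipL',(289,249)),('tipR',(296,249))]:
  print(n,[at(s,u,z).round(4) for z in(.045,.055,.061,.065)])
print(tri.__name__, at(s,(297.5,267),.061), at(s,(297,272.5),.035))
E
```

```text
[0.58906657 0.07212935 0.04475108] 0.047203847469845225
0.0235 [(0.045, [[291.7, 253.7]]), (0.055, [[291.7, 251.0]]), (0.065, [[291.7, 248.3]])]
0.03 [(0.045, [[291.9, 255.2]]), (0.055, [[291.9, 252.4]]), (0.065, [[292.0, 249.7]])]
0.036 [(0.045, [[292.1, 256.5]]), (0.055, [[292.1, 253.8]]), (0.065, [[292.1, 251.0]])]
tipL [array([0.5904, 0.0664, 0.045 ]), array([0.6031, 0.0662, 0.055 ]), array([0.6107, 0.066 , 0.061 ]), array([0.6158, 0.0659, 0.065 ])]
tipR [array([0.5906, 0.0868, 0.045 ]), array([0.6033, 0.0863, 0.055 ]), array([0.6109, 0.086 , 0.061 ]), array([0.616 , 0.0859, 0.065 ])]
tri [0.68983238 0.08787788 0.061     ] [0.68267693 0.08706774 0.035     ]
```

The tips are about 20 mm above the reported TCP and again over the pack top: finger end at (292,249) against the pack edge at about x=293. Only the table lies under the pack's overhanging end, so I can go lower safely.

play_rows([
  [[0,0,-1,0,0,0,0.5],[0,-3,-1,0,0,0,0.5],[0,-5,-1,0,0,0,0.5],[0,-5,1,0,0,0,0.5],[0,-5,2.4,0,0,0,0.5],[0,-5,2.4,0,0,0,0.5],[0,-3.5,2.4,0,0,0,0.5],[0,-2.5,2.4,0,0,0,0.5],[0,-2,2.4,0,0,0,0.5],[0,-1.6,2.4,0,0,0,0.5],[0,-1.2,2.4,0,0,0,0.5]],
])

```text
time_s: 5.77
ee_pos: [0.5888, 0.0844, 0.0217]
eef_rot: [-3.141, -0.003, 0.069]
force: [0.5, 6.4, 2.6]
grip_width: 0.0469
```

play_rows([
  [[0,0.3,0,0,0,0,0.5],[0,0.6,0,0,0,0,0.5]],
])

```text
time_s: 5.93
ee_pos: [0.5894, 0.0787, 0.0221]
eef_rot: [-3.141, -0.003, 0.07]
force: [0.5, 6.1, 0.1]
grip_width: 0.0473
```

play_rows([
  [[0,0.4,0,0,0,0,0.5],[0,0.7,0,0,0,0,0.5]],
])

```text
time_s: 6.1
ee_pos: [0.5899, 0.0718, 0.0222]
eef_rot: [-3.14, -0.004, 0.07]
force: [1.3, 4.9, -0.0]
grip_width: 0.0467
```

Contact: a steady 5–6 N. I'll push another 55 mm and then check.

play_rows([
  [[0,0.6,0,0,0,0,0.5],[0,1.2,0,0,0,0,0.5],[0,1.8,0,0,0,0,0.5],[0,2.4,0,0,0,0,0.5],[0,3.0,0,0,0,0,0.5],[0,3.6,0,0,0,0,0.5],[0,4.2,0,0,0,0,0.5],[0,4.7,0,0,0,0,0.5],[0,5.1,0,0,0,0,0.5],[0,5.5,0,0,0,0,0.5],[0,5.5,0,0,0,0,0.5]],
])

```text
time_s: 7.02
ee_pos: [0.5937, 0.0159, 0.0222]
eef_rot: [-3.141, -0.003, 0.069]
force: [-0.1, -0.0, -0.3]
grip_width: 0.047
```

```bash
python3 - <<'E'
from h import *
s=ctrl.camera("scene")
o=ctrl.get_obs();print(o['ee_pos'],tobed(o['ee_pos']))
cv2.imwrite('pics/c4.png',crop(s,140,190,160,115,5,0))
# predicted pack corners if centred
for x,y in[(-.16,-.1),(-.16,.1),(.16,.1),(.16,-.1)]:print(x,y,proj(s,[*bed(x,y),.061]).round(1))
for x,y in[(-.15,.17),(.15,.17)]:print('bed',x,y,proj(s,[*bed(x,y),.035]).round(1))
E
```

```text
[0.59373982 0.01605113 0.02214038] [-0.17625654  0.00365836]
-0.16 -0.1 [[264.4 225.1]]
-0.16 0.1 [[267.7 267.5]]
0.16 0.1 [[149.2 273.5]]
0.16 -0.1 [[159.8 230.2]]
bed -0.15 0.17 [[265.5 292.6]]
bed 0.15 0.17 [[150.5 298.7]]
```

View pics/c4.png

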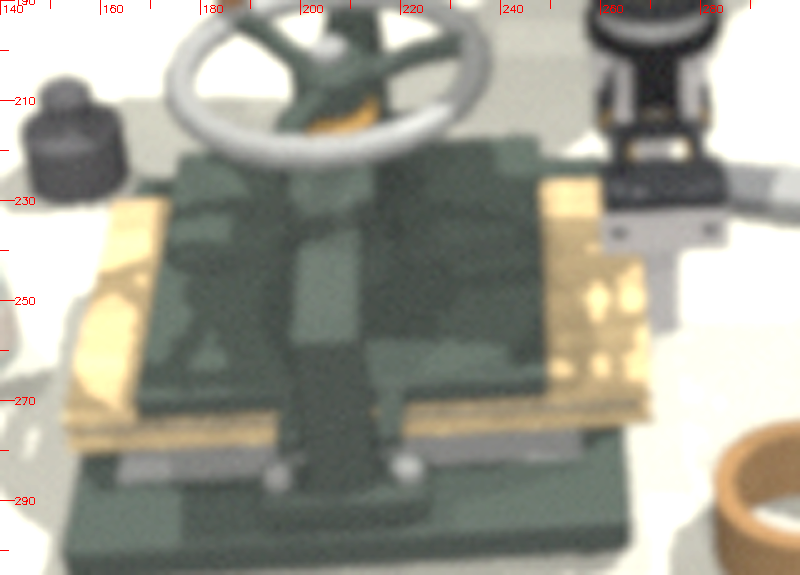

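The pack is about 7 mm short: near corners at (270,267) and (152.5,273) against (267.7,267.5) and (149.2,273.5) when centred. It is square. I'll push 7.5 mm more, then back out and rise.

play_rows([
  [[0,0.3,0,0,0,0,0.5],[0,0.55,0,0,0,0,0.5],[0,0.75,0,0,0,0,0.5],[0,0.75,0,0,0,0,0.5],[0,0.75,0,0,0,0,0.5]],
])

```text
time_s: 7.48
ee_pos: [0.5943, 0.0083, 0.0222]
eef_rot: [-3.142, -0.004, 0.069]
force: [0.1, 1.0, -0.3]
grip_width: 0.0469
```

play_rows([
  [[0,-1,0,0,0,0,0.5],[0,-4,0,0,0,0,0.5],[0,-7,-1,0,0,0,0],[0,-8,-5,0,0,0,0],[0,-8,-9,0,0,0,0],[0,-8,-13,0,0,0,0],[0,-8,-17,0,0,0,0],[0,-8,-21,0,0,0,0],[0,-8,-25,0,0,0,0],[0,-8,-29,0,0,0,0],[0,-8,-33,0,0,0,0],[0,-8,-33,0,0,0,0]],
])

```text
time_s: 8.48
ee_pos: [0.5884, 0.0885, 0.3608]
eef_rot: [3.141, -0.015, 0.069]
force: [-0.1, 0.5, 2.5]
grip_width: 0.0002
```

```bash
python3 - <<'E'
from h import *
t=ctrl.camera("top");s=ctrl.camera("scene")
o=ctrl.get_obs();print(o['ee_pos'],o['eef_rot'],o['qpos'])
cv2.imwrite('pics/c5.png',np.hstack([crop(t,260,150,140,120,3,0),crop(s,140,165,120,120,3,0)]))
for x,y in[(-.16,-.1),(-.16,.1),(.16,.1),(.16,-.1)]:print(x,y,proj(t,[*bed(x,y),.061]).round(1),proj(s,[*bed(x,y),.061]).round(1))
E
```

```text
[0.58778262 0.08836308 0.35343424] [ 3.1412777  -0.00624059  0.06922062] [ 8.78123863e-02  3.43207564e-01  1.08211349e+00 -4.35124020e-04
  1.71003793e+00  1.85310168e-02]
-0.16 -0.1 [[295.3 239.7]] [[264.4 225.1]]
-0.16 0.1 [[291.9 181.2]] [[267.7 267.5]]
0.16 0.1 [[385.5 176.9]] [[149.2 273.5]]
0.16 -0.1 [[391.6 234.9]] [[159.8 230.2]]
```

View pics/c5.png

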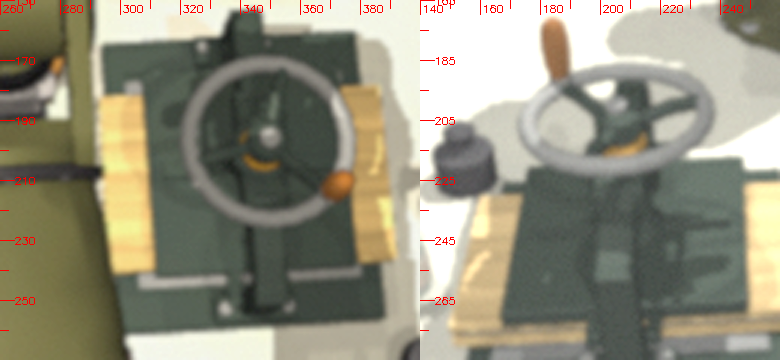

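Top view: pack corners at (293,182), (297,240.5), (385.5,178) and (391.5,237), so it is centred within about 3 mm. The handle is still at (373,211). Next, the tool goes behind the handle on its counter-clockwise side.

```bash
cat >> h.py <<'E'
H=np.array([.604,-.160]);R=.083
def ph(phi,z=.242): return (H[0]+R*np.cos(phi),H[1]+R*np.sin(phi),z)
def arc(phis,yaw=.069,z=.242):
    print([[float(round(v,2)) for v in row(ph(p,z),yaw)[:3]] for p in phis])
E
python3 - <<'E'
from h import *
print(row(ph(-1.77,.36),.069),row(ph(-1.77),.069))
E
```

```text
[-2.2970e+00  3.2892e+01 -6.6100e-01  0.0000e+00 -6.0000e-03  0.0000e+00] [-2.3710e+00  3.2888e+01  1.1139e+01  0.0000e+00 -6.0000e-03  0.0000e+00]
```

play_rows([
  [[-2.3,4,-0.7,0,0,0,0],[-2.3,8,-0.7,0,0,0,0],[-2.3,12,-0.7,0,0,0,0],[-2.3,16,-0.7,0,0,0,0],[-2.3,20,-0.7,0,0,0,0],[-2.3,24,-0.7,0,0,0,0],[-2.3,28,-0.7,0,0,0,0],[-2.3,31,-0.7,0,0,0,0],[-2.3,32.9,-0.7,0,0,0,0],[-2.3,32.9,-0.7,0,0,0,0],[-2.3,32.9,3,0,0,0,0],[-2.4,32.9,6,0,0,0,0],[-2.4,32.9,9,0,0,0,0],[-2.4,32.9,11,0,0,0,0],[-2.4,32.9,11.1,0,0,0,0]],
])

```text
time_s: 9.83
ee_pos: [0.5858, -0.2396, 0.2369]
eef_rot: [-3.138, 0.001, 0.07]
force: [0.2, 0.4, -0.7]
grip_width: 0.0004
```

```bash
python3 - <<'E'
from h import *
o=ctrl.get_obs();print(o['ee_pos'],o['eef_rot'],o['force'],o['qpos'])
arc(-1.77-.12*np.arange(1,21))
s=ctrl.camera("scene");cv2.imwrite('pics/c6.png',crop(s,150,140,100,90,6,0))
E
```

```text
[ 0.58579566 -0.2396      0.236865  ] [-3.13784460e+00  1.15805400e-03  6.99035535e-02] [ 0.16473647  0.44453062 -0.68455263] [-0.44735536  0.46214318  1.17933849  0.00269126  1.50297119 -0.51744298]
[[-0.78, -0.14, -0.51], [-1.67, -0.57, -0.51], [-2.51, -1.1, -0.51], [-3.28, -1.74, -0.5], [-3.97, -2.46, -0.5], [-4.56, -3.26, -0.5], [-5.06, -4.12, -0.49], [-5.45, -5.03, -0.49], [-5.73, -5.99, -0.48], [-5.89, -6.97, -0.48], [-5.93, -7.97, -0.48], [-5.85, -8.96, -0.47], [-5.65, -9.94, -0.47], [-5.34, -10.88, -0.47], [-4.92, -11.78, -0.46], [-4.39, -12.63, -0.46], [-3.77, -13.4, -0.46], [-3.05, -14.1, -0.46], [-2.26, -14.7, -0.46], [-1.41, -15.21, -0.46]]
```

View pics/c6.png

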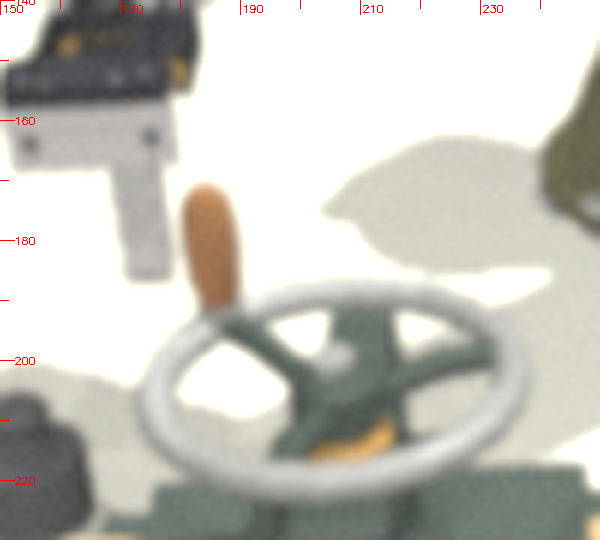

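```bash
python3 - <<'E'
from h import *
s=ctrl.camera("scene");p=ctrl.get_obs()['ee_pos']
for z in(.237,.245,.255,.265):print(z,proj(s,[p[0]+.012,p[1],z]).round(1))
print(at(s,(171,186.5),.24),at(s,(178,186.5),.24))
E
```

```text
0.237 [[174.7 195.2]]
0.245 [[174.3 192.7]]
0.255 [[173.8 189.5]]
0.265 [[173.3 186.2]]
[ 0.55786577 -0.25858999  0.24      ] [ 0.55820683 -0.23906645  0.24      ]
```

The shut tips are also about 25 mm above the reported TCP: seen at row 186, where row 195 was expected. I'll lower to TCP z≈0.22 and start the arc.

play_rows([
  [[0,0,0.8,0,0,0,0],[0,0,1.7,0,0,0,0],[0,0,1.7,0,0,0,0]],
])

```text
time_s: 10.18
ee_pos: [0.587, -0.2402, 0.2239]
eef_rot: [-3.141, -0.004, 0.07]
force: [-0.0, -0.7, -0.5]
grip_width: 0.0007
```

```bash
python3 - <<'E'
from h import *
o=ctrl.get_obs();print(o['ee_pos'],o['eef_rot'],o['force'])
arc(-1.77-.12*np.arange(1,21),z=.22)
E
```

```text
[ 0.5870375  -0.24023915  0.22388748] [-3.14066775 -0.00375457  0.0700005 ] [-0.03253195 -0.72233263 -0.49606181]
[[-0.9, -0.21, 0.39], [-1.79, -0.64, 0.38], [-2.63, -1.18, 0.38], [-3.4, -1.81, 0.38], [-4.09, -2.53, 0.38], [-4.68, -3.33, 0.37], [-5.18, -4.19, 0.37], [-5.57, -5.11, 0.37], [-5.84, -6.06, 0.37], [-6.0, -7.04, 0.37], [-6.05, -8.04, 0.37], [-5.97, -9.03, 0.38], [-5.77, -10.01, 0.38], [-5.46, -10.95, 0.38], [-5.04, -11.85, 0.38], [-4.51, -12.7, 0.38], [-3.89, -13.47, 0.39], [-3.17, -14.17, 0.39], [-2.38, -14.77, 0.39], [-1.52, -15.28, 0.4]]
```

play_rows([
  [[-0.9,-0.2,0.2,0,0,0,0],[-1.8,-0.65,0.2,0,0,0,0],[-2.6,-1.2,0.2,0,0,0,0],[-3.4,-1.8,0.2,0,0,0,0],[-4.1,-2.5,0.2,0,0,0,0],[-4.7,-3.3,0.2,0,0,0,0],[-5.2,-4.2,0.2,0,0,0,0],[-5.55,-5.1,0.2,0,0,0,0]],
])

```text
time_s: 10.85
ee_pos: [0.5279, -0.1933, 0.2222]
eef_rot: [3.142, -0.005, 0.069]
force: [1.9, -2.3, -0.6]
grip_width: 0.0005
```

```bash
python3 - <<'E'
from h import *
o=ctrl.get_obs();print(o['ee_pos'],o['eef_rot'],o['force'])
d=o['ee_pos'][:2]-H;print(np.arctan2(d[1],d[0]),np.hypot(*d))
arc(-2.73-.12*np.arange(1,21),z=.22)
s=ctrl.camera("scene");cv2.imwrite('pics/c7.png',crop(s,150,140,100,90,6,0))
E
```

```text
[ 0.52792216 -0.19325734  0.22218656] [ 3.1415691  -0.00472964  0.06946122] [ 1.87092929 -2.31103118 -0.60865357]
-2.72947700110408 0.08302944014452844
[[-0.28, -0.96, 0.22], [-0.44, -1.94, 0.22], [-0.48, -2.94, 0.22], [-0.4, -3.93, 0.22], [-0.21, -4.91, 0.22], [0.1, -5.85, 0.22], [0.53, -6.75, 0.22], [1.05, -7.6, 0.22], [1.68, -8.37, 0.23], [2.39, -9.07, 0.23], [3.18, -9.67, 0.23], [4.04, -10.18, 0.24], [4.95, -10.58, 0.24], [5.9, -10.87, 0.25], [6.88, -11.04, 0.25], [7.88, -11.09, 0.26], [8.87, -11.02, 0.26], [9.85, -10.84, 0.26], [10.8, -10.54, 0.27], [11.7, -10.12, 0.27]]
```

View pics/c7.png

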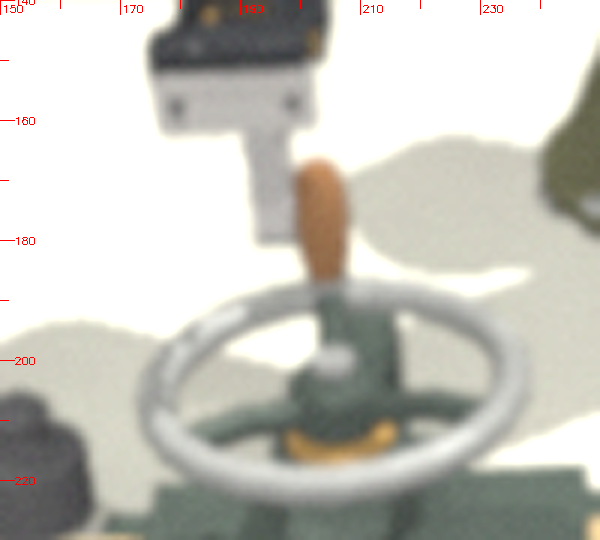

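The shut fingers are pushing the handle at (203,175) with 3 N. Carrying on round.

play_rows([
  [[-0.28,-0.96,0.2,0,0,0,0],[-0.44,-1.94,0.2,0,0,0,0],[-0.48,-2.94,0.2,0,0,0,0],[-0.4,-3.93,0.2,0,0,0,0],[-0.2,-4.9,0.2,0,0,0,0],[0.1,-5.85,0.3,0,0,0,0],[0.5,-6.75,0.3,0,0,0,0],[1.05,-7.6,0.3,0,0,0,0],[1.7,-8.4,0.3,0,0,0,0],[2.4,-9.1,0.3,0,0,0,0],[3.2,-9.7,0.4,0,0,0,0],[4.05,-10.2,0.4,0,0,0,0],[4.95,-10.6,0.4,0,0,0,0],[5.9,-10.85,0.4,0,0,0,0],[6.9,-11.05,0.4,0,0,0,0],[7.9,-11.1,0.4,0,0,0,0],[8.85,-11.0,0.4,0,0,0,0],[9.85,-10.85,0.4,0,0,0,0],[10.8,-10.55,0.4,0,0,0,0],[11.7,-10.1,0.4,0,0,0,0]],
])

```text
time_s: 12.57
ee_pos: [0.638, -0.0822, 0.2183]
eef_rot: [-3.14, -0.003, 0.071]
force: [-3.2, 0.3, -0.9]
grip_width: 0.0003
```

```bash
python3 - <<'E'
from h import *
o=ctrl.get_obs();print(o['ee_pos'],o['eef_rot'],o['force'])
d=o['ee_pos'][:2]-H;a=np.arctan2(d[1],d[0]);a-=2*np.pi*(a>0);print(a,np.hypot(*d))
arc(-5.13-.12*np.arange(1,21),z=.217)
E
```

```text
[ 0.63798957 -0.08224948  0.21825932] [-3.14006342 -0.00324061  0.07060206] [-3.22275238  0.32732882 -0.8721223 ]
-5.124515641922897 0.08485537510200508
[[0.8, 0.7, 0.13], [1.58, 1.32, 0.13], [2.29, 2.03, 0.13], [2.9, 2.81, 0.13], [3.41, 3.66, 0.13], [3.82, 4.57, 0.13], [4.12, 5.52, 0.13], [4.3, 6.5, 0.13], [4.36, 7.5, 0.13], [4.3, 8.49, 0.13], [4.13, 9.47, 0.12], [3.84, 10.42, 0.12], [3.43, 11.33, 0.12], [2.92, 12.18, 0.12], [2.32, 12.97, 0.11], [1.62, 13.68, 0.11], [0.84, 14.3, 0.11], [-0.01, 14.83, 0.1], [-0.91, 15.24, 0.1], [-1.86, 15.55, 0.1]]
```

play_rows([
  [[0.8,0.7,0.1,0,0,0,0],[1.6,1.3,0.1,0,0,0,0],[2.3,2.05,0.1,0,0,0,0],[2.9,2.8,0.1,0,0,0,0],[3.4,3.65,0.1,0,0,0,0],[3.8,4.55,0.1,0,0,0,0],[4.1,5.5,0.2,0,0,0,0],[4.3,6.5,0.2,0,0,0,0],[4.35,7.5,0.2,0,0,0,0],[4.3,8.5,0.2,0,0,0,0],[4.15,9.45,0.2,0,0,0,0],[3.85,10.4,0.2,0,0,0,0],[3.45,11.3,0.2,0,0,0,0],[2.9,12.2,0.3,0,0,0,0],[2.3,12.95,0.3,0,0,0,0],[1.6,13.7,0.3,0,0,0,0],[0.85,14.3,0.3,0,0,0,0],[0,14.8,0.3,0,0,0,0],[-0.9,15.25,0.3,0,0,0,0]],
])

```text
time_s: 14.15
ee_pos: [0.6391, -0.2357, 0.2152]
eef_rot: [-3.14, -0.004, 0.07]
force: [2.8, 1.5, -0.1]
grip_width: 0.0
```

```bash
python3 - <<'E'
from h import *
import pickle
o=ctrl.get_obs();print(o['ee_pos'],o['eef_rot'],o['force'])
d=o['ee_pos'][:2]-H;a=np.arctan2(d[1],d[0])-2*np.pi;print(a,np.hypot(*d))
arc([-7.53,-7.65,-7.77,-7.89,-8.0,-8.1,-8.2,-8.3],z=.214)
s=ctrl.camera("scene");c0=pickle.load(open('c0.pkl','rb'))["scene"]
# handle: orange-brown mask, now vs start
def hm(c,nm):
    f=cv2.cvtColor(c["frame"][155:215,150:245],cv2.COLOR_BGR2HSV)
    m=cv2.inRange(f,(3,90,50),(14,255,220));n,l,st,ce=cv2.connectedComponentsWithStats(m)
    print(nm,[(st[i].tolist(),(ce[i]+[150,155]).round(1).tolist()) for i in range(1,n) if st[i,4]>30])
hm(c0,'start');hm(s,'now')
for nm,dl in[('start',0),('-.3',.3),('-.5',.5),('-.8',.8)]:
    th=-2.286+dl;print(nm,proj(s,[H[0]+.08*np.cos(th),H[1]+.08*np.sin(th),.258 if dl==0 else .249]).round(1))
E
```

```text
[ 0.63909071 -0.23573416  0.21517303] [-3.14042306 -0.00390594  0.07035333] [ 2.7978928   1.53611732 -0.114641  ]
-7.420089247360578 0.08346868490913983
[[-0.89, 0.23, 0.11], [-1.86, 0.42, 0.11], [-2.86, 0.5, 0.11], [-3.85, 0.45, 0.1], [-4.75, 0.3, 0.1], [-5.55, 0.09, 0.1], [-6.32, -0.21, 0.09], [-7.07, -0.58, 0.09]]
start [([31, 16, 8, 20, 124], [184.7, 180.4])]
now []
start [[184.4 179.5]]
-.3 [[178.8 186.2]]
-.5 [[175.9 189. ]]
-.8 [[173.6 193.7]]
```

play_rows([
  [[-0.9,0.25,0.1,0,0,0,0],[-1.85,0.4,0.1,0,0,0,0],[-2.85,0.5,0.1,0,0,0,0],[-3.85,0.45,0.1,0,0,0,0],[-4.75,0.3,0.1,0,0,0,0],[-4.75,0.3,0.1,0,0,0,0]],
])

```text
time_s: 14.7
ee_pos: [0.5896, -0.2435, 0.2149]
eef_rot: [3.141, -0.004, 0.069]
force: [0.8, 0.2, -0.5]
grip_width: 0.0003
```

```bash
cat >> h.py <<'E'
def hm(c):
    f=cv2.cvtColor(c["frame"][150:215,150:245],cv2.COLOR_BGR2HSV)
    m=cv2.inRange(f,(3,90,50),(14,255,220));n,l,st,ce=cv2.connectedComponentsWithStats(m)
    print([(st[i].tolist(),(ce[i]+[150,150]).round(1).tolist()) for i in range(1,n) if st[i,4]>15])
E
python3 - <<'E'
from h import *
o=ctrl.get_obs();print(o['ee_pos'],o['force'])
d=o['ee_pos'][:2]-H;a=np.arctan2(d[1],d[0])-2*np.pi;print(a,np.hypot(*d))
arc([-8.1,-8.2,-8.3],z=.214)
s=ctrl.camera("scene");hm(s)
for dl in np.arange(0,.5,.05):
    th=-2.286+dl;print(dl,proj(s,[H[0]+.08*np.cos(th),H[1]+.08*np.sin(th),.248]).round(1))
E
```

```text
[ 0.58961034 -0.24350013  0.21492167] [ 0.82840984  0.19104969 -0.46634378]
-8.024636400207052 0.0847309529769535
[[-0.56, -0.34, 0.09], [-1.34, -0.64, 0.09], [-2.08, -1.01, 0.08]]
[([28, 27, 8, 19, 117], [181.3, 185.9])]
0.0 [[184.8 182.7]]
0.05 [[183.7 183.3]]
0.1 [[182.6 183.9]]
0.15000000000000002 [[181.6 184.5]]
0.2 [[180.6 185.1]]
0.25 [[179.7 185.8]]
0.30000000000000004 [[178.8 186.5]]
0.35000000000000003 [[178.  187.2]]
0.4 [[177.3 187.9]]
0.45 [[176.6 188.6]]
```

About 0.18 rad remains, and column and row agree on it. Finishing with that.

play_rows([
  [[-0.55,-0.3,0,0,0,0,0],[-1.3,-0.65,0,0,0,0,0],[-1.3,-0.65,0,0,0,0,0],[-1.3,-0.65,0,0,0,0,0]],
])

```text
time_s: 15.08
ee_pos: [0.5768, -0.2379, 0.2151]
eef_rot: [3.141, -0.004, 0.069]
force: [-0.2, -0.3, 0.5]
grip_width: 0.0005
```

play_rows([
  [[1,0.6,0,0,0,0,0],[2.5,1.2,-0.5,0,0,0,0],[2.5,1.2,-4,0,0,0,0],[2.5,1.2,-8,0,0,0,0],[2.5,1.2,-12,0,0,0,0],[2.5,1.2,-15,0,0,0,0],[2.5,-3,-15,0,0,0,0],[2.5,-7,-15,0,0,0,0],[2.5,-11,-15,0,0,0,0],[2.5,-15,-15,0,0,0,0],[2.5,-19,-15,0,0,0,0],[2.5,-23,-15,0,0,0,0],[2.5,-27,-15,0,0,0,0],[2.5,-31,-15,0,0,0,0],[2.5,-35,-15,0,0,0,0],[2.5,-39,-15,0,0,0,0],[2.5,-43,-15,0,0,0,0],[2.5,-43,-15,0,0,0,0],[2.5,-43,-15,0,0,0,0]],
])

```text
time_s: 16.67
ee_pos: [0.5714, 0.1946, 0.3645]
eef_rot: [3.141, -0.003, 0.072]
force: [0.4, -0.9, -0.8]
grip_width: 0.0005
```

```bash
python3 - <<'E'
from h import *
o=ctrl.get_obs();print(o['ee_pos'],o['force'],o['time_s'])
s=ctrl.camera("scene");t=ctrl.camera("top");hm(s)
for dl in np.arange(-.1,.2,.05):
    th=-2.286+dl;print(dl,proj(s,[H[0]+.08*np.cos(th),H[1]+.08*np.sin(th),.248]).round(1))
cv2.imwrite('pics/c8.png',np.hstack([crop(t,250,150,150,120,3,0)[:360],crop(s,140,165,115,120,3,0)]))
E
```

```text
[0.57142289 0.19462551 0.36454441] [ 0.41086294 -0.86251691 -0.81383244] 16.6667
[([31, 25, 8, 19, 119], [184.6, 183.8])]
-0.1 [[187.1 181.6]]
-0.05 [[186.  182.2]]
0.0 [[184.8 182.7]]
0.05000000000000002 [[183.7 183.3]]
0.1 [[182.6 183.9]]
0.15 [[181.6 184.5]]
0.20000000000000004 [[180.6 185.1]]
```

View pics/c8.png

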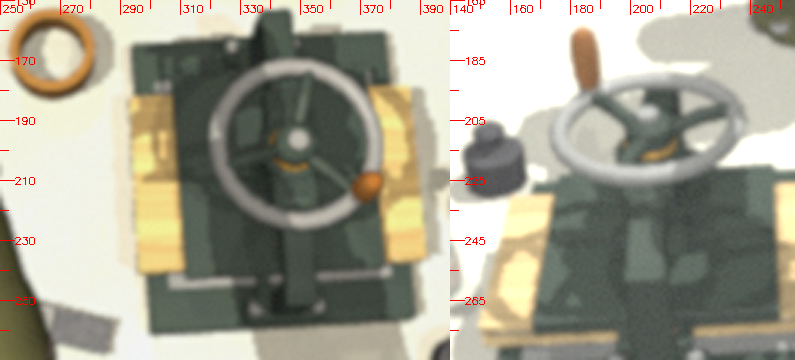

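The final view shows the handle back at (184.6,183.8) against (185.1,183.6) expected, about 0.02 rad off. The pack overhangs evenly, with its left edge at 293–297 and right edge at 386–392, as before turning. The arm is clear, so I'm handing in.

```bash
python3 -c "
from station import ctrl
print(ctrl.hand_in())"
```

```text
the job is handed in; nothing more can be done
None
```

The pack is centred under the platen, the wheel has been turned one full turn clockwise, and I handed the job in at about 17 s of the 69 allowed. The hand-in gave no verdict.

- **Pack:** I pushed it in with the half-open fingertips. After the push, its corners in the top picture put it within about 3 mm of centre and square. They had not shifted after the wheel was turned.
- **Wheel:** I pushed the handle round with the shut fingers, at about 3 N. The last picture put it about 0.02 rad short of one turn; the limit is ±0.25 rad.
- **Platen:** I did not measure its height. Going by the turn, it should stand about 1 mm above the pack.
- **Arm and bystanders:** The arm was drawn well clear and read no contact force. The things in the last picture looked undisturbed, though it did not cover all of them.

**What disagreed:** the real fingertips were about 20–25 mm higher than the reported tool position. The first two tries at the push therefore passed over the pack without touching it. I corrected for this from the pictures, and nothing was moved by it.

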